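# Hold a centrifuge's lid lock released with the release key

## Task

The power is off and the centrifuge's lid is locked: take the release key out of its wooden stand, set its blade in the slotted captive screw on the centrifuge's deck and turn the screw a quarter turn anticlockwise (seen from above), so that the cover it carries swings off the release port. Then pass the upright blade down through the port's narrow slot, push the spring latch below fully down, and finish while still holding the key there, latch kept down, so that the lid can be opened. Turn screw and cover only with the key, not with the fingers, and leave everything else on the bench standing where it is.

Things in the scene. Friction and masses are not known exactly. Their poses are not given: they have to be found in the camera images.
- key: loose release key, upright in the stand. Origin at the blade's foot, z up. Steel blade 6 mm thick (x), 24 mm wide (y), z 0 to 60 mm, foot edge and corners rounded 3 mm. Black grip block above: 14 mm thick (x), 40 mm wide (y), z 60 to 105 mm; grasp it closing along x. Same after a half turn about z. About 0.13 kg. It hangs by the grip's underside on the stand's top, foot 5 mm above the bench
- key_tip (a point): the foot of the key's blade (same point and axes as key)
- key_grip (a point): centre of the key's grip, 82.5 mm above the foot, same axes as the key
- stand: wooden block that holds the key, fixed to the bench, 60 by 80 mm and 65 mm tall; origin at its underside's centre. A vertical slot 9 by 27 mm through its centre takes the blade; lift the key straight up by 75 mm or more to clear it. It and the key are turned alike
- centrifuge: white benchtop centrifuge, fixed, 305 mm deep (x) by 280 mm wide (y); origin at its underside, its front deck on its left side as the robot sees it, x pointing from the front deck to the round lid at the back, z up. Its flat deck is 130 mm above the bench; the lid, 200 mm across and centred at x +50 mm, rises 46 mm above the deck
- screw (a joint): turn of the captive screw and of the cover fixed to it, rad: about 0 to 0.2 at the start (cover over the port), grows anticlockwise seen from above, stop at 1.6. Stiff (about 0.06 N m), stays where it is left. The port is clear from about 1.0
- screw_slot (a point): centre of the floor of the drive slot in the round steel screw head (36 mm across), 5 mm above the deck, at x -80, y -25 mm of the centrifuge. The slot is 8 mm wide, 10 mm deep (rim 15 mm above the deck), open at both ends and runs along this point's x axis, which turns with the screw (along the centrifuge's x when screw is 0). z up
- cover (a point): middle of the top of the flat aluminium cover, 4 mm thick, on the deck, fixed to the screw: reaches 68 mm from the screw's axis, 44 mm wide over the port. The point is 51 mm from the screw's axis, along the point's y axis. It swings towards the front of the centrifuge
- port (a point): centre of the release port's mouth, level with the deck (130 mm above the bench), at x -80, y +25 mm of the centrifuge, whose axes it has. A straight slot through the 12 mm deck, 26 mm long (y), 8 mm wide (x), hollow below: the blade has 2 mm clearance each way. The screw's axis is 50 mm from it along -y
- latch (a joint): travel of the spring latch under the port, m: 0 up, 0.012 fully down (stop). Its flat top lies 22 mm below the deck when up; fully down the blade's foot is 34 mm below the deck. Beyond 0.006 the lock is released. It pushes back with 4 N at first, 7 N at 0.006, 10 N at 0.012, and springs up when let go
- amber_bottle: amber glass bottle, 56 mm across, 110 mm tall, bystander, origin at its underside's centre
- jar_a: clear jar with a red lid, 54 mm across, 70 mm tall, bystander, origin at its underside's centre
- jar_b: clear jar with a red lid, 54 mm across, 70 mm tall, bystander, origin at its underside's centre
- flask: conical glass flask with a stopper, 84 mm across the foot, 150 mm tall, bystander, origin at its underside's centre
- dish: shallow white dish, 90 mm across, 30 mm tall, bystander, origin at its underside's centre
- white_jar: white jar with a blue lid, 70 mm across, 100 mm tall, bystander, origin at its underside's centre
- beaker: glass beaker, 64 mm across, 80 mm tall, bystander, origin at its underside's centre
Things that resemble listed ones, but are neither listed nor needed, are in the scene too. What is shaped like the key but green is not meant.

How it is judged (in metres and radians):
On the way, in this order (a step that is already met when the one before it is completed fails the run):
1. the key, held in the fingers, has its blade seated in the screw's slot (foot within 6 mm of the axis and 7 mm of the slot's floor) with the screw not yet turned (contact force between the fingers and key above 2 N and x of key_tip in the frame of screw_slot between -0.006 and 0.006 m and y of key_tip in the frame of screw_slot between -0.006 and 0.006 m and z of key_tip in the frame of screw_slot below 0.007 m and value of joint screw below 0.6 rad and angle between the y axis of key and the x axis of screw_slot, either way round below 0.35 rad), for 0.1 s.
2. the screw has been turned anticlockwise past 1.2 rad with the blade still in its slot (contact force between the fingers and key above 2 N and x of key_tip in the frame of screw_slot between -0.006 and 0.006 m and y of key_tip in the frame of screw_slot between -0.006 and 0.006 m and z of key_tip in the frame of screw_slot below 0.007 m and value of joint screw above 1.2 rad), for 0.1 s.
At the end, for the whole second after the job is handed in: The screw stands past 1.1 rad; the key, upright within 0.12 rad, is in the port (foot within 4 mm of its centre in x and y and at least 26 mm below the deck), gripped by the fingers (more than 2 N) and still; the latch is pressed down more than 6 mm. All this lasts through the final second (contact force between the fingers and key above 2 N and value of joint screw above 1.1 rad and value of joint latch above 0.006 m and x of key_tip in the frame of port between -0.004 and 0.004 m and y of key_tip in the frame of port between -0.004 and 0.004 m and z of key_tip in the frame of port below -0.026 m and angle between key's own z axis and vertical below 0.12 rad and angle between the y axis of key and the y axis of port, either way round below 0.2 rad and linear speed of key below 0.02 m/s); the arm keeps its last pose, push and grip.
It fails at once if the fingers push the cover or the screw (contact force between the fingers and screw above 1 N).
It fails at once if a bystander is moved more than 40 mm or tipped (distance of any of amber_bottle, jar_a, jar_b, flask, dish, white_jar, beaker from where it was at the start of the episode above 0.04 m or angle between any of amber_bottle, jar_a, jar_b, flask, dish, white_jar, beaker's own z axis and vertical above 0.5 rad).
It also fails if it takes over 54 s, if anything falls off the work surface, if the arm or the gripper's body presses on something with over 40 N, if the wrist force passes 120 N, or if a joint passes its speed limit or range.

## Robot

A 6-joint arm with a two-finger parallel gripper is mounted at the origin on the work surface. World frame = base frame: x ahead of the robot, y to its left, z up, the work surface at z = 0. Lengths are in m, angles in degrees, forces in N, time in s.
With the tool pointing down it reaches from about 0.275 to 0.825 m from the base axis. Payload 4.9 kg.
Tool frame: the origin (TCP) lies at the very end of the fingers, on their centre line; the grasp point (between the pads) lies 19 mm behind it (arm.tcp_to_grasp is the distance from the TCP to the grasp point, in m); z points along the fingers, y is the line along which they close (so a half turn about z gives the same grasp; the last joint's range is limited). The gripper opens to 85 mm and grips with 20 to 120 N. Pads are 22 mm wide; open, the fingers measure 114 mm over their backs; the gripper's body (76 mm by 85 mm) begins 54 mm behind the grasp point. The pads swing forward as they close: fully open they stand 13 mm farther back than shut.
Start: joints at [-76.158, 18.69, -11.035, 60.275, 0, 82.311], TCP at [0.202, -0.512, 0.231] pointing down, gripper open.
Joint ranges: [-152.03, 152.03], [-55.5, 102.48], [-74.3, 77.21], [-110.64, 120.58], [-84.22, 78.4], [-180, 180]. Speed limits (degrees/s): [147.25, 147.25, 180, 180, 180, 180].

## Interface

Orientations are given as a 3x3 rotation matrix whose columns are the frame's x, y, z axes.
In Python, from plant import arm, capture, camera_params, nets gives the robot as it stands.
- The arm moves only by the tool servo_tool, never from a script. Its argument "motion" is a list of rows, each an object of numbers: "dx", "dy", "dz": the shift along the tool's x, y, z each as a share of 200 mm, from -1 to 1; "turn": the turn about the tool's z as a share of 60 degrees, from -1 to 1; "grip": the opening, from -1 (shut) to 1 (fully open). In form: [{"dx": .., "dy": .., "dz": .., "turn": .., "grip": ..}, ...]. A call has exactly 8 rows; each row is the pose to reach, as a shift and turn from the pose commanded when the call began, along the tool's axes at that moment; what a row does not reach only later rows make up. A row lasts 1/10 s, in which the tool goes at most 50 mm and 8.59 degrees, less where a joint would pass 70% of its speed; a pose out of reach is approached as far as the arm can. A call with a number of a shift or a turn outside -1 to 1 is refused whole. A call with a gripper value outside its range is refused whole. The fingers move at their own pace and stop on an object; "grip_force" is the grip in N (left out, the last holds). Time passes only in rows, so rows that repeat a pose let the fingers close, or fill a call up. It gives the time, the measured TCP pose, the force, the opening and the grip force at its end, in the units of the state.
- arm.get_obs(): the state, without advancing time (a new reading comes with each control period).
- capture(name): name is "scene" or "top"; returns the picture (480x640x3 uint8, red, green, blue); there is no depth.
- camera_params(name): a dict with "fx", "fy", "cx", "cy" (pixels), "T" (4x4, takes a point from camera to world coordinates). Camera axes: x right, y down, z forward; pixel columns grow to the right and rows downward; lengths in m; the calibration is good to about 2 mm. A picture is of the moment at which its call begins. camera_params takes no time and is no camera call.
- arm.close_job(): hands the job in; it is judged then, once.
Trained networks look in the newest picture that a camera, given by its name, has taken for a name from the list of things; names that differ only in an ending like _2 or _b are one class to them, and where a whole thing is asked for, a point or a joint stands for the part that bears it (a point fixed in the world has none). Each returns a list of dicts, best first, with "score" (0 to 1); they miss things now and then, are a little off and sometimes report something else, mostly with a low value. They report only what shows in the picture. A call takes as long as a camera call. They do not tell look-alikes from the thing itself.
- nets.search_frame(query, camera): "xyz" ([x, y, z] in m, in world coordinates, good to about 4 mm: the middle of the surface that is visible of it).
- nets.tip_of(query, camera): "xyz" ([x, y, z] in m, in world coordinates, good to about 4 mm: a listed point, or the origin of a listed thing).
The state is a dict: "time_s": time; "joint_positions": joint angles; "joint_vel": joint speeds; "tau": joint torques, N m; "tcp_pos": TCP position; "tool_rot": TCP orientation; "wrist_force": force on the tool from outside, world axes, zero at the start; "wrist_torque": the same for the moment, N m; "opening": opening from 0.0 (shut) to 1.0 (fully open); "gripper_force": force on a finger pad.
Only numpy, scipy, OpenCV 4.12 (cv2) and the standard library are available. Lean on these libraries where they do the work, as an engineer would, in place of code of your own. Each camera call takes 0.05 s, during which the arm holds its last target. There are 200 camera calls.

## Working session

There is one attempt and no reset: what is moved stays moved. The work goes in short steps, Python scripts to look and compute and a tool call to move; the robot and the scene stay as the last step left them, time stands still between calls to the robot, and variables do not carry over. Pictures are saved under pics/ and viewed, at most 10 in all, crops included, and the job is handed in when it is done.

Besides the shell and the picture viewer there is one more tool, called after ">>>" by a JSON object that holds its "op" and its "data". servo_tool: Moves the arm, as the interface text tells. Shift numbers are shares of 200 mm and turn numbers shares of 60 degrees, none past 1 either way. Its arguments: {"type":"object","properties":{"motion":{"type":"array"},"grip_force":{"type":"number"}},"required":["motion"]}

```bash
mkdir -p pics
python3 - <<'E'
from plant import arm, capture, camera_params, nets
import cv2, numpy as np
np.set_printoptions(precision=4,suppress=True)
for c in ["scene","top"]:
    im=capture(c); cv2.imwrite(f"pics/{c}0.png",im[:,:,::-1])
    p=camera_params(c); print(c,p["fx"],p["fy"],p["cx"],p["cy"]); print(np.array(p["T"]))
    for q in ["key_tip","key_grip","stand","screw_slot","cover","port","centrifuge"]:
        print(q,[(np.round(d["xyz"],3).tolist(),round(d["score"],2)) for d in nets.tip_of(q,c)][:3])
o=arm.get_obs(); print(o["time_s"],o["tcp_pos"],np.array(o["tool_rot"]))
E
```

```text
scene 457.376565574985 457.376565574985 322.78522277124677 231.98902852878484
[[ 0.2463  0.5248 -0.8148  1.4655]
 [ 0.969  -0.1494  0.1967 -0.2237]
 [-0.0184 -0.838  -0.5453  0.752 ]
 [ 0.      0.      0.      1.    ]]
key_tip [([0.492, 0.174, 0.004], 0.72)]
key_grip [([0.5, 0.294, 0.088], 0.53), ([0.494, 0.17, 0.08], 0.53)]
stand [([0.508, 0.288, -0.003], 0.77)]
screw_slot [([0.54, -0.067, 0.13], 0.93)]
cover [([0.592, -0.069, 0.135], 0.7)]
port [([0.592, -0.08, 0.129], 0.59)]
centrifuge []
top 558.0740287468535 558.0740287468535 315.6587332695729 239.3392804261137
[[-0.0048 -0.988   0.1541  0.3046]
 [-0.9997  0.0084  0.0223 -0.0335]
 [-0.0233 -0.1539 -0.9878  1.5322]
 [ 0.      0.      0.      1.    ]]
key_tip [([0.486, 0.175, -0.002], 0.61)]
key_grip [([0.506, 0.29, 0.085], 0.72), ([0.49, 0.172, 0.08], 0.51), ([0.492, -0.455, -0.001], 0.36)]
stand [([0.508, 0.287, -0.001], 0.95), ([0.597, -0.079, 0.129], 0.41)]
screw_slot [([0.546, -0.067, 0.133], 0.8)]
cover [([0.59, -0.073, 0.137], 0.7)]
port [([0.594, -0.078, 0.13], 0.61)]
centrifuge [([0.595, -0.078, 0.128], 0.71), ([0.547, -0.149, 0.0], 0.63)]
0.8 [ 0.2019 -0.5116  0.2313] [[ 0.9302  0.367   0.    ]
 [ 0.367  -0.9302 -0.0001]
 [-0.      0.0001 -1.    ]]
```

View pics/scene0.png

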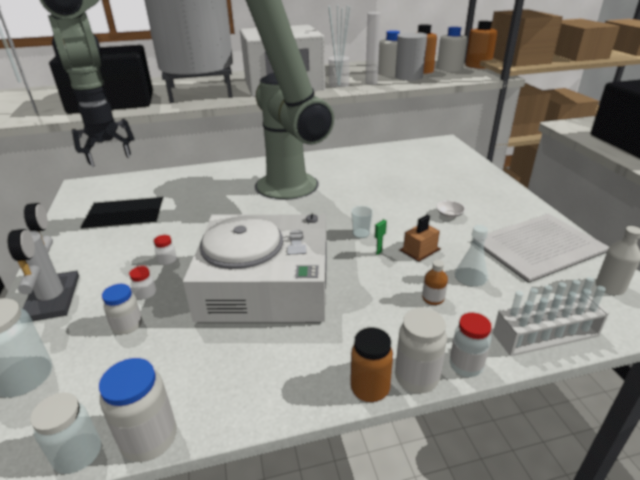

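View pics/top0.png

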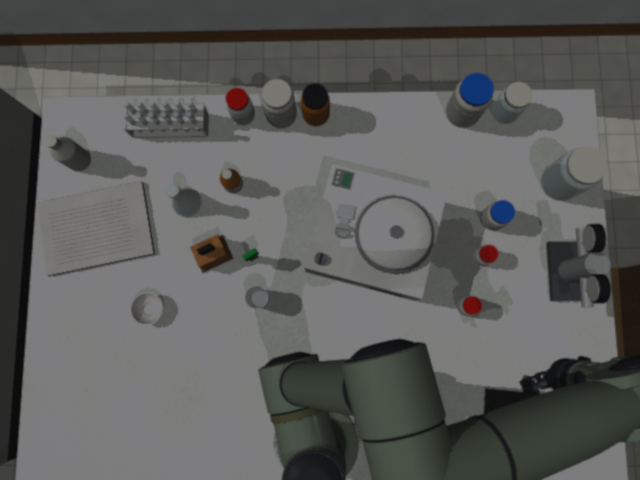

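The scene view shows the key's black grip in the wooden stand at about (423,224). The green look-alike is at (380,235), and the deck cover and screw are near (296,243). In the top view the stand is at (211,253), the screw at (344,232) and the cover at (346,212). I'll crop in for headings.

```bash
cat > h.py <<'E'
from plant import arm, capture, camera_params, nets
import cv2, numpy as np
np.set_printoptions(precision=4,suppress=True)
def px2w(c,u,v,z):
    p=camera_params(c);T=np.array(p["T"]);d=T[:3,:3]@np.array([(u-p["cx"])/p["fx"],(v-p["cy"])/p["fy"],1]);o=T[:3,3]
    return o+d*(z-o[2])/d[2]
def w2px(c,X):
    p=camera_params(c);T=np.array(p["T"]);q=T[:3,:3].T@(np.array(X)-T[:3,3])
    return p["fx"]*q[0]/q[2]+p["cx"],p["fy"]*q[1]/q[2]+p["cy"]
def up(im,x,y,w,h,s):
    return cv2.resize(im[y:y+h,x:x+w],None,fx=s,fy=s,interpolation=cv2.INTER_CUBIC)
E
python3 - <<'E'
from h import *
t=cv2.imread("pics/top0.png");s=cv2.imread("pics/scene0.png")
a=up(t,300,150,80,120,5); a=cv2.convertScaleAbs(a,alpha=1.6)
b=up(t,185,225,50,50,6); c=up(s,385,200,66,60,6)
d=up(s,270,210,66,75,6)
L=np.zeros((600,800,3),np.uint8); L[:600,:400]=a; L[:300,400:700]=cv2.convertScaleAbs(b,alpha=1.6); L[300:600,400:796]=d[:300]
cv2.imwrite("pics/c1.png",L)
E
```

```text
(no output)
```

View pics/c1.png

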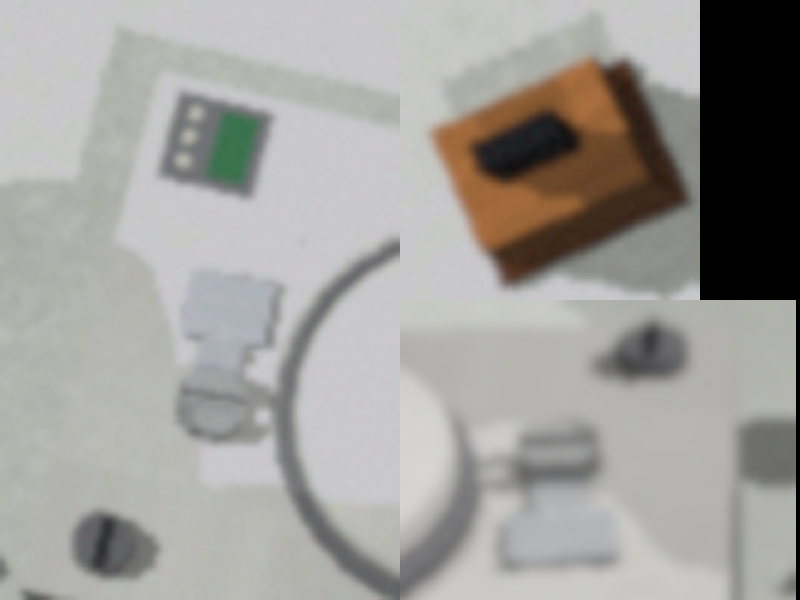

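Run:
```python
from h import *
f=lambda x,y:(300+(x+.5)/5-.5,150+(y+.5)/5-.5)
g=lambda x,y:(185+(x-400+.5)/6-.5,225+(y+.5)/6-.5)
def hd(a,b): d=b-a; return np.degrees(np.arctan2(d[1],d[0])),np.linalg.norm(d[:2])
W=lambda p,z:px2w("top",*p,z)
print("screw",W(f(215,401),.145)[:2],"slot",hd(W(f(185,395),.145),W(f(248,404),.145)))
print("edge y",hd(W(f(118,241),.13),W(f(160,72),.13)),"back edge",hd(W(f(160,72),.13),W(f(399,126),.13)))
print("LCD",hd(W(f(160,177),.13),W(f(182,94),.13)),hd(W(f(160,177),.13),W(f(252,197),.13)))
c=[W(g(*q),.065) for q in [(432,130),(593,58),(650,185),(490,250)]]
print("stand c",np.mean(c,0)); print([hd(c[i],c[(i+1)%4]) for i in range(4)])
k=[W(g(*q),.105) for q in [(472,147),(555,110),(579,138),(500,180)]]
print("grip top",np.mean(k,0),[hd(k[i],k[(i+1)%4]) for i in range(4)])
d=lambda x,y:(270+(x-400+.5)/6-.5,210+(y-300+.5)/6-.5)
print("scene screw",px2w("scene",*d(559,440),.145))
for c in ["scene","top"]*3:
    capture(c)
    for q in ["key_grip","screw_slot","port","stand"]:
        print(c,q,[np.round(x["xyz"],4).tolist() for x in nets.tip_of(q,c)][:1])
```

```text
screw [ 0.5447 -0.0702] slot (np.float64(-98.76922359921429), np.float64(0.03204620637973229))
edge y (np.float64(-14.048690002982543), np.float64(0.09239918287638213)) back edge (np.float64(-103.81785350979504), np.float64(0.1268244368019827))
LCD (np.float64(-14.992003392420717), np.float64(0.045657897297983835)) (np.float64(-103.21339171066658), np.float64(0.048566528917960324))
stand c [0.5058 0.2865 0.065 ]
[(np.float64(-65.90487717860015), np.float64(0.0780453701609027)), (np.float64(-155.03897597680202), np.float64(0.06319138492260151)), (np.float64(111.96175508680929), np.float64(0.07601225829849824)), (np.float64(26.97933906646978), np.float64(0.06043111077090273))]
grip top [0.5055 0.2843 0.105 ] [(np.float64(-65.99857873069733), np.float64(0.039048376538900184)), (np.float64(-138.98512602245032), np.float64(0.01633979563880108)), (np.float64(118.05877774519878), np.float64(0.038343717634122226)), (np.float64(40.93087360934671), np.float64(0.01916839528948874))]
scene screw [ 0.5449 -0.0682  0.145 ]
scene key_grip [[0.5008, 0.2895, 0.0876]]
scene screw_slot [[0.5429, -0.0695, 0.134]]
scene port [[0.5929, -0.0801, 0.1299]]
scene stand [[0.5046, 0.2925, -0.0016]]
top key_grip [[0.4891, 0.1725, 0.08]]
top screw_slot [[0.5463, -0.0671, 0.1307]]
top port []
top stand [[0.5101, 0.285, -0.0013]]
scene key_grip [[0.4928, 0.1745, 0.0814]]
scene screw_slot [[0.5413, -0.0665, 0.1307]]
scene port [[0.541, -0.0668, 0.1297]]
scene stand [[0.5046, 0.2891, -0.0032]]
top key_grip [[0.4911, 0.1718, 0.0782]]
top screw_slot [[0.5452, -0.0649, 0.1338]]
top port [[0.5925, -0.0796, 0.1308]]
top stand [[0.5071, 0.2876, -0.0032]]
scene key_grip [[0.5033, 0.2895, 0.0862]]
scene screw_slot [[0.5423, -0.0673, 0.1308]]
scene port [[0.5922, -0.0801, 0.1317]]
scene stand [[0.504, 0.2911, -0.0018]]
top key_grip [[0.5026, 0.2901, 0.0852]]
top screw_slot [[0.5474, -0.0684, 0.1341]]
top port []
top stand [[0.5045, 0.2899, -0.0013]]
```

The numbers agree:
- **Key:** about (0.505, 0.2885), long axis at 114°.
- **Screw:** about (0.5445, -0.068), slot at -98.8°.
- **Centrifuge:** x heading about -103.7°.

I'll use tool heading 114° for the pick, which keeps J6 in range later.

```bash
cat >> h.py <<'E'
def plan(x,y,z,h):
    o=arm.get_obs();p=np.array(o["tcp_pos"]);R=np.array(o["tool_rot"]);hd=np.degrees(np.arctan2(R[1,0],R[0,0]))
    d=R.T@(np.array([x,y,z])-p);t=-((h-hd+180)%360-180)
    print("t",round(o["time_s"],2),"tcp",p,"h",round(hd,2),"tilt",R[:,2],"F",np.array(o["wrist_force"]),"T",np.array(o["wrist_torque"]),"open",round(o["opening"],3),"gf",o["gripper_force"],"j6",o["joint_positions"][5])
    print("SHARES d",d/0.2,"turn",t/60)
E
python3 -c "
from h import *
plan(.505,.2885,.2,114)"
```

```text
t 2.3 tcp [ 0.2019 -0.5117  0.2313] h 21.53 tilt [-0.     -0.0001 -1.    ] F [0.0173 0.0178 0.1173] T [ 0.0127 -0.0236 -0.0004] open 1.001 gf 0.0 j6 82.31077974236476
SHARES d [ 2.8782 -3.1653  0.1563] turn -1.5411469165779068
```

>>> {"op": "servo_tool", "data": {"motion": [{"dx": 0.9, "dy": -1, "dz": -0.1, "turn": 0, "grip": 1}, {"dx": 0.9, "dy": -1, "dz": -0.1, "turn": 0, "grip": 1}, {"dx": 0.9, "dy": -1, "dz": -0.1, "turn": 0, "grip": 1}, {"dx": 0.9, "dy": -1, "dz": -0.1, "turn": 0, "grip": 1}, {"dx": 0.9, "dy": -1, "dz": -0.1, "turn": 0, "grip": 1}, {"dx": 0.9, "dy": -1, "dz": -0.1, "turn": 0, "grip": 1}, {"dx": 0.9, "dy": -1, "dz": -0.1, "turn": 0, "grip": 1}, {"dx": 0.9, "dy": -1, "dz": -0.1, "turn": 0, "grip": 1}]}}

```text
time_s: 3.1
tcp_pos: [0.2962, -0.2599, 0.2516]
tool_rot: [[0.93, 0.368, 0.0], [0.368, -0.93, -0.001], [-0.0, 0.001, -1.0]]
wrist_force: [-0.0, -0.6, -0.3]
opening: 1.002
gripper_force: 0.0
```

>>> {"op": "servo_tool", "data": {"motion": [{"dx": 0.9, "dy": -1, "dz": 0, "turn": 0, "grip": 1}, {"dx": 0.9, "dy": -1, "dz": 0, "turn": 0, "grip": 1}, {"dx": 0.9, "dy": -1, "dz": 0, "turn": 0, "grip": 1}, {"dx": 0.9, "dy": -1, "dz": 0, "turn": 0, "grip": 1}, {"dx": 0.9, "dy": -1, "dz": 0, "turn": 0, "grip": 1}, {"dx": 0.9, "dy": -1, "dz": 0, "turn": 0, "grip": 1}, {"dx": 0.9, "dy": -1, "dz": 0, "turn": 0, "grip": 1}, {"dx": 0.9, "dy": -1, "dz": 0, "turn": 0, "grip": 1}]}}

```text
time_s: 3.9
tcp_pos: [0.3902, -0.0084, 0.251]
tool_rot: [[0.93, 0.366, -0.001], [0.366, -0.93, -0.001], [-0.001, 0.0, -1.0]]
wrist_force: [-0.8, -0.7, 0.2]
opening: 0.997
gripper_force: 0.0
```

>>> {"op": "servo_tool", "data": {"motion": [{"dx": 0.9, "dy": -1, "dz": 0.2, "turn": -1, "grip": 1}, {"dx": 0.9, "dy": -1, "dz": 0.2, "turn": -1, "grip": 1}, {"dx": 0.9, "dy": -1, "dz": 0.2, "turn": -1, "grip": 1}, {"dx": 0.9, "dy": -1, "dz": 0.2, "turn": -1, "grip": 1}, {"dx": 0.9, "dy": -1, "dz": 0.2, "turn": -1, "grip": 1}, {"dx": 0.9, "dy": -1, "dz": 0.2, "turn": -1, "grip": 1}, {"dx": 0.9, "dy": -1, "dz": 0.2, "turn": -1, "grip": 1}, {"dx": 0.9, "dy": -1, "dz": 0.2, "turn": -1, "grip": 1}]}}

```text
time_s: 4.7
tcp_pos: [0.4849, 0.2431, 0.2105]
tool_rot: [[0.15, 0.989, -0.001], [0.989, -0.15, -0.001], [-0.001, -0.001, -1.0]]
wrist_force: [0.3, -1.0, -1.2]
opening: 0.999
gripper_force: 0.0
```

```bash
python3 -c "
from h import *
plan(.505,.2885,.16,114)"
```

```text
t 4.7 tcp [0.4849 0.2431 0.2105] h 81.39 tilt [-0.001 -0.001 -1.   ] F [ 0.3097 -1.0427 -1.2283] T [-0.0344 -0.0315  0.0414] open 0.999 gf 0.0 j6 117.45793370306636
SHARES d [0.2398 0.0656 0.2522] turn -0.5435389421087801
```

>>> {"op": "servo_tool", "data": {"motion": [{"dx": 0.24, "dy": 0.066, "dz": 0.2, "turn": -0.544, "grip": 1}, {"dx": 0.24, "dy": 0.066, "dz": 0.2, "turn": -0.544, "grip": 1}, {"dx": 0.24, "dy": 0.066, "dz": 0.2, "turn": -0.544, "grip": 1}, {"dx": 0.24, "dy": 0.066, "dz": 0.2, "turn": -0.544, "grip": 1}, {"dx": 0.24, "dy": 0.066, "dz": 0.4, "turn": -0.544, "grip": 1}, {"dx": 0.24, "dy": 0.066, "dz": 0.55, "turn": -0.544, "grip": 1}, {"dx": 0.24, "dy": 0.066, "dz": 0.69, "turn": -0.544, "grip": 1}, {"dx": 0.24, "dy": 0.066, "dz": 0.69, "turn": -0.544, "grip": 1}]}}

```text
time_s: 5.5
tcp_pos: [0.5019, 0.2867, 0.0698]
tool_rot: [[-0.404, 0.915, -0.007], [0.915, 0.404, -0.003], [-0.0, -0.007, -1.0]]
wrist_force: [-0.2, 0.4, -0.3]
opening: 0.998
gripper_force: 0.0
```

Run:
```python
from h import *
plan(.505,.2885,.072,114)
for c in ["scene","top"]:
    im=capture(c); cv2.imwrite(f"pics/{c}1.png",im[:,:,::-1])
s=cv2.imread("pics/scene1.png");t=cv2.imread("pics/top1.png")
cv2.imwrite("pics/c2.png",np.hstack([up(s,380,160,80,100,5),up(t,170,200,80,100,5)]))
```

```text
t 5.5 tcp [0.5019 0.2867 0.0698] h 113.82 tilt [-0.0066 -0.0031 -1.    ] F [-0.1923  0.4244 -0.2725] T [-0.046   0.0396 -0.0213] open 0.998 gf 0.0 j6 88.61828203003415
SHARES d [ 0.0018  0.0174 -0.0111] turn -0.0030569943510670326
```

View pics/c2.png

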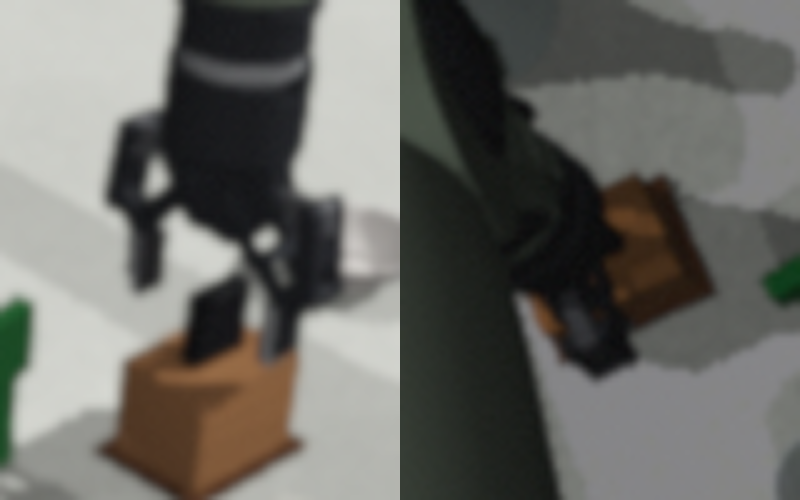

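The key's grip stands between the open fingers: key near crop pixel (215,320), fingers at about (145,270) and (275,320). Next I close on it.

>>> {"op": "servo_tool", "data": {"motion": [{"dx": 0, "dy": 0.0, "dz": -0.01, "turn": 0, "grip": -1}, {"dx": 0, "dy": 0.0, "dz": -0.01, "turn": 0, "grip": -1}, {"dx": 0, "dy": 0.0, "dz": -0.01, "turn": 0, "grip": -1}, {"dx": 0, "dy": 0.0, "dz": -0.01, "turn": 0, "grip": -1}, {"dx": 0, "dy": 0.0, "dz": -0.01, "turn": 0, "grip": -1}, {"dx": 0, "dy": 0.0, "dz": -0.01, "turn": 0, "grip": -1}, {"dx": 0, "dy": 0.0, "dz": -0.01, "turn": 0, "grip": -1}, {"dx": 0, "dy": 0.0, "dz": -0.01, "turn": 0, "grip": -1}], "grip_force": 80}}

```text
time_s: 6.4
tcp_pos: [0.5043, 0.2904, 0.0758]
tool_rot: [[-0.41, 0.912, 0.001], [0.912, 0.41, 0.0], [0.0, 0.001, -1.0]]
wrist_force: [-0.9, 0.3, 5.5]
opening: 0.154
gripper_force: 78.0
```

Run:
```python
from h import *
plan(.505,.2885,.072,114)
```

```text
t 6.4 tcp [0.5043 0.2904 0.0758] h 114.18 tilt [ 0.0006  0.0003 -1.    ] F [-0.9389  0.3296  5.5074] T [-0.0945  0.2887 -0.103 ] open 0.154 gf 77.99254059791565 j6 88.4911806770502
SHARES d [-0.0102 -0.0007  0.0191] turn 0.0029807476919728516
```

>>> {"op": "servo_tool", "data": {"motion": [{"dx": 0, "dy": 0, "dz": -0.1, "turn": 0, "grip": -1}, {"dx": 0, "dy": 0, "dz": -0.25, "turn": 0, "grip": -1}, {"dx": 0, "dy": 0, "dz": -0.4, "turn": 0, "grip": -1}, {"dx": 0, "dy": 0, "dz": -0.6, "turn": 0, "grip": -1}, {"dx": 0, "dy": 0, "dz": -0.8, "turn": 0, "grip": -1}, {"dx": 0, "dy": 0, "dz": -0.95, "turn": 0, "grip": -1}, {"dx": 0, "dy": 0, "dz": -1, "turn": 0, "grip": -1}, {"dx": 0, "dy": 0, "dz": -1, "turn": 0, "grip": -1}]}}

```text
time_s: 7.2
tcp_pos: [0.5046, 0.2905, 0.2759]
tool_rot: [[-0.41, 0.912, 0.002], [0.912, 0.41, 0.001], [-0.0, 0.002, -1.0]]
wrist_force: [-0.3, 0.4, -2.9]
opening: 0.152
gripper_force: 80.7
```

Run:
```python
from h import *
plan(.5445,-.068,.276,81.2)
capture("scene");capture("top")
for c in ["scene","top"]:
  for q in ["key_tip","key_grip"]: print(c,q,[(np.round(x["xyz"],4).tolist(),round(x["score"],2)) for x in nets.tip_of(q,c)][:2])
```

```text
t 7.2 tcp [0.5046 0.2905 0.2759] h 114.17 tilt [ 0.0017  0.0007 -1.    ] F [-0.3466  0.4319 -2.9161] T [ 0.0028 -0.019  -0.0283] open 0.152 gf 80.65965414047241 j6 88.49055843295368
SHARES d [-1.7169 -0.5521 -0.0017] turn 0.549568575089584
scene key_tip [([0.5062, 0.2882, 0.2106], 0.83), ([0.4886, 0.1719, -0.0007], 0.76)]
scene key_grip [([0.496, 0.171, 0.0814], 0.77), ([0.4985, 0.2925, 0.2867], 0.5)]
top key_tip [([0.4903, 0.175, -0.0028], 0.55), ([0.5044, 0.2866, 0.2031], 0.46)]
top key_grip [([0.4929, 0.1741, 0.0823], 0.59), ([0.504, 0.2891, 0.2828], 0.51)]
```

>>> {"op": "servo_tool", "data": {"motion": [{"dx": -0.86, "dy": -0.276, "dz": 0, "turn": 0.55, "grip": -1}, {"dx": -0.86, "dy": -0.276, "dz": 0, "turn": 0.55, "grip": -1}, {"dx": -0.86, "dy": -0.276, "dz": 0, "turn": 0.55, "grip": -1}, {"dx": -0.86, "dy": -0.276, "dz": 0, "turn": 0.55, "grip": -1}, {"dx": -0.86, "dy": -0.276, "dz": 0, "turn": 0.55, "grip": -1}, {"dx": -0.86, "dy": -0.276, "dz": 0, "turn": 0.55, "grip": -1}, {"dx": -0.86, "dy": -0.276, "dz": 0, "turn": 0.55, "grip": -1}, {"dx": -0.86, "dy": -0.276, "dz": 0, "turn": 0.55, "grip": -1}]}}

```text
time_s: 8.3
tcp_pos: [0.5239, 0.1118, 0.275]
tool_rot: [[0.151, 0.988, -0.0], [0.988, -0.151, 0.0], [0.0, -0.001, -1.0]]
wrist_force: [0.3, -0.0, -1.5]
opening: 0.151
gripper_force: 80.5
```

Run:
```python
from h import *
plan(.5445,-.068,.236,81.2)
```

```text
t 8.3 tcp [0.5239 0.1118 0.275 ] h 81.3 tilt [-0.0005  0.0002 -1.    ] F [ 0.2989 -0.0295 -1.5326] T [ 0.0419 -0.028  -0.0191] open 0.151 gf 80.46018719673157 j6 102.845880922539
SHARES d [-0.8734  0.2377  0.1948] turn 0.0016580038575540357
```

>>> {"op": "servo_tool", "data": {"motion": [{"dx": -0.86, "dy": 0.238, "dz": 0, "turn": 0, "grip": -1}, {"dx": -0.86, "dy": 0.238, "dz": 0, "turn": 0, "grip": -1}, {"dx": -0.86, "dy": 0.238, "dz": 0, "turn": 0, "grip": -1}, {"dx": -0.86, "dy": 0.238, "dz": 0, "turn": 0, "grip": -1}, {"dx": -0.86, "dy": 0.238, "dz": 0.1, "turn": 0, "grip": -1}, {"dx": -0.86, "dy": 0.238, "dz": 0.19, "turn": 0, "grip": -1}, {"dx": -0.86, "dy": 0.238, "dz": 0.19, "turn": 0, "grip": -1}, {"dx": -0.86, "dy": 0.238, "dz": 0.19, "turn": 0, "grip": -1}]}}

```text
time_s: 9.1
tcp_pos: [0.5448, -0.0657, 0.2373]
tool_rot: [[0.152, 0.988, -0.001], [0.988, -0.152, 0.0], [0.0, -0.001, -1.0]]
wrist_force: [-0.3, -0.2, -1.7]
opening: 0.154
gripper_force: 80.5
```

Run:
```python
from h import *
plan(.5449,-.0655,.236,81.2)
for c in ["scene","top"]:
    im=capture(c); cv2.imwrite(f"pics/{c}2.png",im[:,:,::-1])
    for q in ["key_tip","screw_slot"]: print(c,q,[(np.round(x["xyz"],4).tolist(),round(x["score"],2)) for x in nets.tip_of(q,c)][:2])
s=cv2.imread("pics/scene2.png");t=cv2.imread("pics/top2.png")
cv2.imwrite("pics/c3.png",np.hstack([up(s,260,180,80,100,5),up(t,300,170,80,100,5)]))
```

```text
t 9.1 tcp [ 0.5448 -0.0657  0.2373] h 81.26 tilt [-0.0008  0.0002 -1.    ] F [-0.3483 -0.1575 -1.7135] T [ 0.1007 -0.0335  0.014 ] open 0.154 gf 80.46302318572998 j6 84.15191461261858
SHARES d [0.001  0.0005 0.0067] turn 0.0010521012494786911
scene key_tip [([0.4919, 0.1727, 0.0007], 0.83), ([0.5464, -0.0695, 0.1682], 0.62)]
scene screw_slot [([0.5433, -0.0647, 0.1323], 0.74)]
top key_tip [([0.4887, 0.175, -0.0005], 0.69)]
top screw_slot []
```

View pics/c3.png

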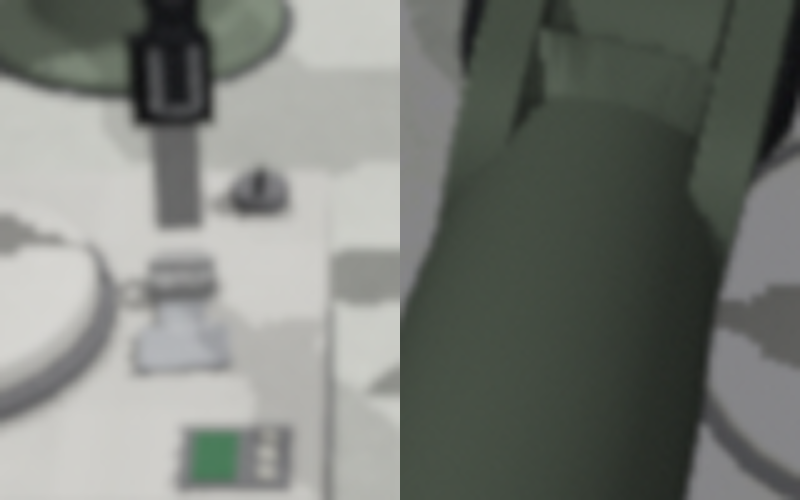

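Run:
```python
from h import *
im=cv2.cvtColor(cv2.imread("pics/scene2.png"),cv2.COLOR_BGR2GRAY)
o=arm.get_obs();p=np.array(o["tcp_pos"]);R=np.array(o["tool_rot"])
for v in [206,210,214,218,222,226]: print(v,im[v,286:306])
print("fingers");
for v in [190,195,200,204]: print(v,im[v,280:308])
print("rim"); 
for v in [232,235,238]: print(v,im[v,284:310])
print("col"); print(im[220:234,295],im[220:234,293])
for nm,e in (("e0",0),("e-2.5",-.0025),("e+3",.003)):
    for k in (.0608,.0708): 
        print(nm,k,[np.round(w2px("scene",p+R@np.array([e+s*.012,0,k])),2) for s in (-1,0,1)])
print("finger outer at tcp-0,y=+-21:",[np.round(w2px("scene",p+R@np.array([s*.011,y,-.005])),2) for y in(.0215,-.0215) for s in (-1,1)])
print("rim",[np.round(w2px("scene",[.5445+dx,-.068+dy,.145]),2) for dx,dy in((0,0),(0.0178,-.0044),(-.0044,-.0178),(.0044,.0178))])
```

```text
206 [165 157 150 135 114  98  93  93  94  93  93  94 102 126 152 166 171 175
 177 178]
210 [179 177 173 159 134 110 101 100 101 101 101 101 106 127 157 173 178 178
 177 177]
214 [202 202 201 191 162 124 105 103 104 103 103 102 107 131 168 189 195 194
 193 191]
218 [206 205 204 196 171 135 110 104 105 103 103 104 106 125 159 185 194 189
 177 154]
222 [206 206 204 197 176 143 114 104 104 104 103 103 105 121 151 174 179 171
 162 155]
226 [206 205 205 203 198 189 179 177 177 179 180 182 183 186 195 202 205 205
 205 205]
fingers
190 [103 105 106 105  95  70  39  21  25  43  58  56  42  29  25  25  33  53
  69  65  48  46  75 104 116 121 122 122]
195 [114 111 110 110 102  79  46  24  21  47  71  75  59  36  27  27  30  53
  73  75  55  42  64  92 107 108 114 127]
200 [157 150 147 146 138 115  77  39  25  46  73  82  69  51  45  45  47  57
  71  77  62  53 101 151 173 179 180 180]
204 [188 180 178 178 174 159 127  90  69  61  53  50  50  52  54  54  54  55
  62  77  94 106 129 158 175 179 179 178]
rim
232 [204 205 205 204 198 183 164 153 150 148 146 146 146 146 145 143 143 147
 164 188 202 
[... 422 characters left out ...]
, array([301.21, 221.28])]
e0 0.0708 [array([291.42, 225.48]), array([296.41, 225.15]), array([301.39, 224.82])]
e-2.5 0.0608 [array([290.14, 222.01]), array([295.16, 221.68]), array([300.17, 221.35])]
e-2.5 0.0708 [array([290.38, 225.55]), array([295.37, 225.22]), array([300.36, 224.89])]
e+3 0.0608 [array([292.44, 221.86]), array([297.45, 221.53]), array([302.46, 221.2 ])]
e+3 0.0708 [array([292.67, 225.4 ]), array([297.66, 225.07]), array([302.64, 224.74])]
finger outer at tcp-0,y=+-21: [array([290.36, 202.22]), array([300.03, 201.62]), array([289.7 , 193.34]), array([299.04, 192.76])]
rim [array([296.15, 232.82]), array([295.82, 237.  ]), array([288.61, 232.96]), array([303.69, 232.67])]
```

Blade and screw head centres line up along the slot within about 1 mm: blade at column 295.1, screw at 295.7, in the scene view. I'll lower to just inside the slot first.

>>> {"op": "servo_tool", "data": {"motion": [{"dx": 0, "dy": 0, "dz": 0.05, "turn": 0, "grip": -1}, {"dx": 0, "dy": 0, "dz": 0.09, "turn": 0, "grip": -1}, {"dx": 0, "dy": 0, "dz": 0.1, "turn": 0, "grip": -1}, {"dx": 0, "dy": 0, "dz": 0.11, "turn": 0, "grip": -1}, {"dx": 0, "dy": 0, "dz": 0.115, "turn": 0, "grip": -1}, {"dx": 0, "dy": 0, "dz": 0.12, "turn": 0, "grip": -1}, {"dx": 0, "dy": 0, "dz": 0.125, "turn": 0, "grip": -1}, {"dx": 0, "dy": 0, "dz": 0.125, "turn": 0, "grip": -1}]}}

```text
time_s: 10.2
tcp_pos: [0.5448, -0.0666, 0.2123]
tool_rot: [[0.154, 0.988, 0.0], [0.988, -0.154, 0.0], [0.0, 0.0, -1.0]]
wrist_force: [-0.4, -0.4, -1.6]
opening: 0.153
gripper_force: 80.5
```

```bash
python3 -c "
from h import *
plan(.5448,-.0657,.206,81.2)"
```

```text
t 10.2 tcp [ 0.5448 -0.0666  0.2123] h 81.17 tilt [ 0.0001  0.     -1.    ] F [-0.4043 -0.4401 -1.5561] T [-0.0138  0.0253  0.0338] open 0.153 gf 80.46223640441895 j6 84.15614983280028
SHARES d [ 0.0044 -0.0008  0.0313] turn -0.0005167526347203004
```

>>> {"op": "servo_tool", "data": {"motion": [{"dx": 0, "dy": 0, "dz": 0.005, "turn": 0, "grip": -1}, {"dx": 0, "dy": 0, "dz": 0.01, "turn": 0, "grip": -1}, {"dx": 0, "dy": 0, "dz": 0.015, "turn": 0, "grip": -1}, {"dx": 0, "dy": 0, "dz": 0.02, "turn": 0, "grip": -1}, {"dx": 0, "dy": 0, "dz": 0.025, "turn": 0, "grip": -1}, {"dx": 0, "dy": 0, "dz": 0.03, "turn": 0, "grip": -1}, {"dx": 0, "dy": 0, "dz": 0.03, "turn": 0, "grip": -1}, {"dx": 0, "dy": 0, "dz": 0.03, "turn": 0, "grip": -1}]}}

```text
time_s: 11.0
tcp_pos: [0.5448, -0.0666, 0.2063]
tool_rot: [[0.153, 0.988, -0.0], [0.988, -0.153, 0.0], [0.0, -0.0, -1.0]]
wrist_force: [-0.4, 0.2, -2.8]
opening: 0.155
gripper_force: 80.5
```

```bash
python3 -c "
from h import *
plan(.5448,-.0657,.206,81.2)"
```

```text
t 11.0 tcp [ 0.5448 -0.0666  0.2063] h 81.17 tilt [-0.0001  0.     -1.    ] F [-0.4374  0.166  -2.8223] T [ 0.0206  0.02   -0.0233] open 0.155 gf 80.46223282814026 j6 84.15340273072533
SHARES d [ 0.0043 -0.0006  0.0013] turn -0.00045265345443255
```

The foot is at z≈0.1355, so it sits on the slot floor. Now I turn anticlockwise about the key's axis.

>>> {"op": "servo_tool", "data": {"motion": [{"dx": 0, "dy": -0.002, "dz": 0, "turn": -0.14, "grip": -1}, {"dx": -0.001, "dy": -0.004, "dz": 0, "turn": -0.28, "grip": -1}, {"dx": -0.002, "dy": -0.006, "dz": 0, "turn": -0.42, "grip": -1}, {"dx": -0.003, "dy": -0.007, "dz": 0, "turn": -0.56, "grip": -1}, {"dx": -0.004, "dy": -0.009, "dz": 0, "turn": -0.7, "grip": -1}, {"dx": -0.005, "dy": -0.01, "dz": 0, "turn": -0.84, "grip": -1}, {"dx": -0.006, "dy": -0.011, "dz": 0, "turn": -0.98, "grip": -1}, {"dx": -0.006, "dy": -0.011, "dz": 0, "turn": -1, "grip": -1}]}}

```text
time_s: 11.8
tcp_pos: [0.543, -0.0674, 0.2063]
tool_rot: [[-0.779, 0.626, 0.001], [0.626, 0.779, 0.0], [-0.001, 0.001, -1.0]]
wrist_force: [2.0, 0.0, -3.6]
opening: 0.152
gripper_force: 80.2
```

```bash
python3 -c "
from h import *
plan(.5448,-.0657,.206,168)"
```

```text
t 11.8 tcp [ 0.543  -0.0674  0.2063] h 141.21 tilt [ 0.0011  0.0003 -1.    ] F [ 1.9821  0.0489 -3.5731] T [ 0.0917 -0.5264 -0.074 ] open 0.152 gf 80.21570205688477 j6 23.96559381667954
SHARES d [-0.0016  0.0122  0.0016] turn -0.4464673865960828
```

>>> {"op": "servo_tool", "data": {"motion": [{"dx": 0, "dy": -0.002, "dz": 0, "turn": -0.12, "grip": -1}, {"dx": 0, "dy": -0.003, "dz": 0, "turn": -0.24, "grip": -1}, {"dx": -0.001, "dy": -0.004, "dz": 0, "turn": -0.36, "grip": -1}, {"dx": -0.001, "dy": -0.006, "dz": 0, "turn": -0.45, "grip": -1}, {"dx": -0.001, "dy": -0.006, "dz": 0, "turn": -0.48, "grip": -1}, {"dx": -0.001, "dy": -0.006, "dz": 0, "turn": -0.48, "grip": -1}, {"dx": -0.001, "dy": -0.006, "dz": 0, "turn": -0.48, "grip": -1}, {"dx": -0.001, "dy": -0.006, "dz": 0, "turn": -0.48, "grip": -1}]}}

```text
time_s: 12.6
tcp_pos: [0.5424, -0.0681, 0.2065]
tool_rot: [[-0.985, 0.175, 0.001], [0.175, 0.985, 0.001], [-0.001, 0.001, -1.0]]
wrist_force: [3.3, 2.5, -2.2]
opening: 0.152
gripper_force: 80.2
```

Run:
```python
from h import *
plan(.5448,-.0657,.206,168)
im=capture("scene"); cv2.imwrite(f"pics/scene3.png",im[:,:,::-1])
s=cv2.imread("pics/scene3.png")
cv2.imwrite("pics/c4.png",up(s,250,180,100,80,7))
```

```text
t 12.6 tcp [ 0.5424 -0.0681  0.2065] h 169.91 tilt [ 0.0013  0.0009 -1.    ] F [ 3.3397  2.4707 -2.2401] T [ 0.5657 -0.9221 -0.0885] open 0.152 gf 80.23518919944763 j6 -4.844490863433657
SHARES d [-0.0096  0.0139  0.0026] turn 0.031888179913509875
```

View pics/c4.png

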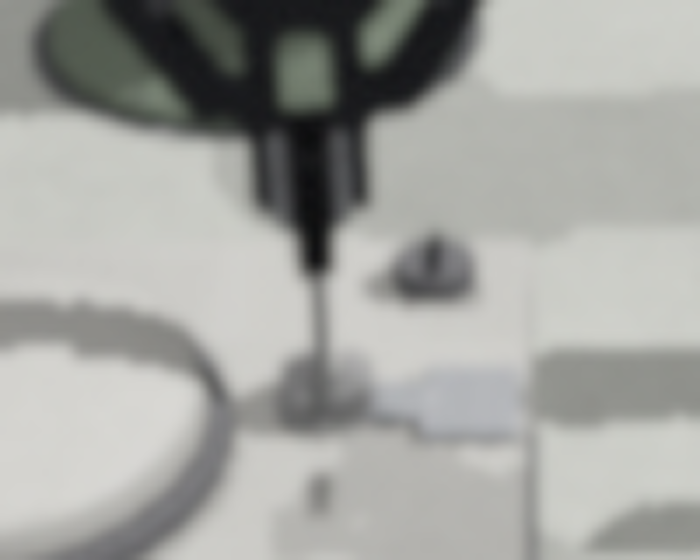

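The cover has swung off to the front, with its end near crop pixel (470,400). The port shows as a dark slot at crop (318,493), about (295.4,250.4) in the full picture. I'll pull straight up and refine the port's position.

>>> {"op": "servo_tool", "data": {"motion": [{"dx": 0, "dy": 0, "dz": -0.03, "turn": 0, "grip": -1}, {"dx": 0, "dy": 0, "dz": -0.08, "turn": 0, "grip": -1}, {"dx": 0, "dy": 0, "dz": -0.15, "turn": 0, "grip": -1}, {"dx": 0, "dy": 0, "dz": -0.15, "turn": 0, "grip": -1}, {"dx": 0, "dy": 0, "dz": -0.15, "turn": 0.06, "grip": -1}, {"dx": 0, "dy": 0, "dz": -0.15, "turn": 0.06, "grip": -1}, {"dx": 0, "dy": 0, "dz": -0.15, "turn": 0.06, "grip": -1}, {"dx": 0, "dy": 0, "dz": -0.15, "turn": 0.06, "grip": -1}]}}

```text
time_s: 13.45
tcp_pos: [0.5416, -0.0686, 0.2361]
tool_rot: [[-0.972, 0.235, -0.001], [0.235, 0.972, -0.0], [0.001, -0.0, -1.0]]
wrist_force: [0.4, -0.5, -2.1]
opening: 0.151
gripper_force: 80.5
```

Run:
```python
from h import *
plan(.5911,-.0799,.236,166.3)
im=capture("scene"); cv2.imwrite(f"pics/scene4.png",im[:,:,::-1])
for q in ["port","key_tip"]: print(q,[(np.round(x["xyz"],4).tolist(),round(x["score"],2)) for x in nets.tip_of(q,"scene")][:2])
im=cv2.cvtColor(im,cv2.COLOR_RGB2GRAY)
print(im[243:258,289:302])
P=np.array([.5934,-.0805,.13]);a=np.radians(-13.7);yv=np.array([np.cos(a),np.sin(a),0]);xv=np.array([np.sin(a),-np.cos(a),0])
print("pred corners",[np.round(w2px("scene",P+i*.013*yv+j*.004*xv),2) for i,j in((0,0),(1,1),(1,-1),(-1,1),(-1,-1))])
```

```text
t 13.45 tcp [ 0.5416 -0.0686  0.2361] h 166.41 tilt [-0.0006 -0.0003 -1.    ] F [ 0.4439 -0.4987 -2.1275] T [ 0.0511 -0.0257  0.0257] open 0.151 gf 80.5487322807312 j6 -1.3643843151083062
SHARES d [-0.2539  0.0034  0.0003] turn 0.0017981283371218146
port [([0.5915, -0.0777, 0.1307], 0.7)]
key_tip [([0.4927, 0.175, 0.0004], 0.82), ([0.5442, -0.0697, 0.1651], 0.72)]
[[196 195 193 190 187 185 184 186 190 189 184 181 180]
 [201 201 201 200 199 198 196 197 199 197 191 185 182]
 [203 202 203 203 202 201 199 199 200 200 195 189 183]
 [203 203 203 203 201 197 193 192 195 199 199 194 186]
 [203 203 203 202 196 184 175 175 185 196 200 198 189]
 [203 203 203 199 187 167 152 157 177 194 200 198 190]
 [203 203 202 196 180 155 138 149 176 194 200 197 188]
 [202 203 202 196 178 152 137 149 176 192 196 192 186]
 [202 203 202 197 181 155 140 150 173 186 189 186 182]
 [203 203 203 198 182 160 147 153 169 180 182 181 180]
 [203 203 203 199 186 170 161 163 171 177 179 179 179]
 [203 203 203 198 188 179 174 173 176 179 180 180 180]
 [203 204 201 195 187 181 179 178 179 180 180 180 180]
 [203 203 199 191 184 180 179 179 180 180 180 180 181]
 [203 202 197 188 182 180 179 179 180 179 180 180 182]]
pred corners [array([295.39, 249.86]), array([293.45, 253.12]), array([296.88, 253.04]), array([293.93, 246.74]), array([297.29, 246.67])]
```

>>> {"op": "servo_tool", "data": {"motion": [{"dx": -0.1, "dy": 0, "dz": 0, "turn": 0, "grip": -1}, {"dx": -0.2, "dy": 0, "dz": 0, "turn": 0, "grip": -1}, {"dx": -0.254, "dy": 0.002, "dz": 0, "turn": 0, "grip": -1}, {"dx": -0.254, "dy": 0.002, "dz": 0, "turn": 0, "grip": -1}, {"dx": -0.254, "dy": 0.002, "dz": 0.07, "turn": 0, "grip": -1}, {"dx": -0.254, "dy": 0.002, "dz": 0.13, "turn": 0, "grip": -1}, {"dx": -0.254, "dy": 0.002, "dz": 0.15, "turn": 0, "grip": -1}, {"dx": -0.254, "dy": 0.002, "dz": 0.15, "turn": 0, "grip": -1}]}}

```text
time_s: 14.4
tcp_pos: [0.5903, -0.0798, 0.2054]
tool_rot: [[-0.972, 0.236, -0.002], [0.236, 0.972, 0.0], [0.002, -0.0, -1.0]]
wrist_force: [0.2, 0.3, -2.6]
opening: 0.156
gripper_force: 80.6
```

Run:
```python
from h import *
plan(.5911,-.0802,.201,166.3)
im=capture("scene"); cv2.imwrite(f"pics/scene5.png",im[:,:,::-1])
cv2.imwrite("pics/c5.png",up(im[:,:,::-1],265,200,60,60,10))
```

```text
t 14.4 tcp [ 0.5903 -0.0798  0.2054] h 166.38 tilt [-0.0021  0.0005 -1.    ] F [ 0.1994  0.3299 -2.5565] T [-0.0359  0.0119  0.0356] open 0.156 gf 80.5569577217102 j6 -1.1701891885331148
SHARES d [-0.0045 -0.001   0.0219] turn 0.001257209503489302
```

View pics/c5.png

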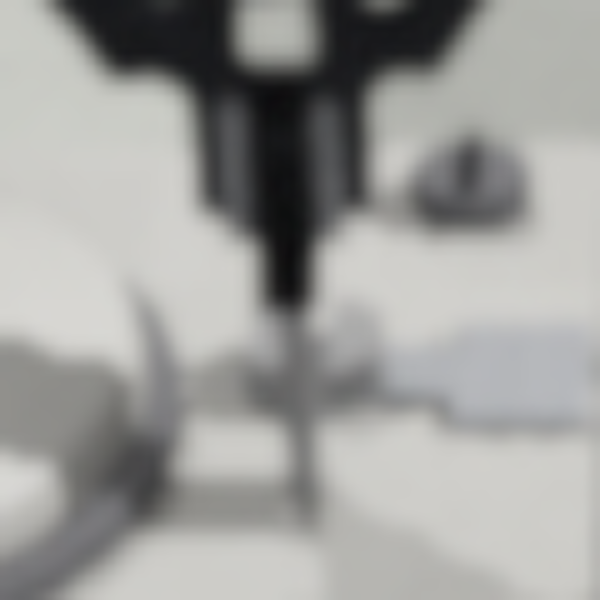

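The blade hangs 5 mm above the deck over the port, its foot near crop pixel (305,520). I'll probe downward gently.

>>> {"op": "servo_tool", "data": {"motion": [{"dx": -0.003, "dy": -0.001, "dz": 0.005, "turn": 0, "grip": -1}, {"dx": -0.003, "dy": -0.001, "dz": 0.01, "turn": 0, "grip": -1}, {"dx": -0.003, "dy": -0.001, "dz": 0.018, "turn": 0, "grip": -1}, {"dx": -0.003, "dy": -0.001, "dz": 0.025, "turn": 0, "grip": -1}, {"dx": -0.003, "dy": -0.001, "dz": 0.03, "turn": 0, "grip": -1}, {"dx": -0.003, "dy": -0.001, "dz": 0.035, "turn": 0, "grip": -1}, {"dx": -0.003, "dy": -0.001, "dz": 0.04, "turn": 0, "grip": -1}, {"dx": -0.003, "dy": -0.001, "dz": 0.04, "turn": 0, "grip": -1}]}}

```text
time_s: 15.25
tcp_pos: [0.5917, -0.0804, 0.1981]
tool_rot: [[-0.972, 0.236, -0.0], [0.236, 0.972, 0.0], [0.0, 0.0, -1.0]]
wrist_force: [-0.7, 0.2, -1.0]
opening: 0.15
gripper_force: 80.6
```

```bash
python3 -c "
from h import *
plan(.5911,-.0802,.167,166.3)"
```

```text
t 15.25 tcp [ 0.5917 -0.0804  0.1981] h 166.37 tilt [-0.0003  0.0001 -1.    ] F [-0.706   0.1583 -1.045 ] T [-0.0456 -0.0005  0.0069] open 0.15 gf 80.55689334869385 j6 -1.1846969494702502
SHARES d [ 0.0033 -0.      0.1554] turn 0.0012095679691645008
```

>>> {"op": "servo_tool", "data": {"motion": [{"dx": 0, "dy": 0, "dz": 0.01, "turn": 0, "grip": -1}, {"dx": 0, "dy": 0, "dz": 0.02, "turn": 0, "grip": -1}, {"dx": 0, "dy": 0, "dz": 0.025, "turn": 0, "grip": -1}, {"dx": 0, "dy": 0, "dz": 0.03, "turn": 0, "grip": -1}, {"dx": 0, "dy": 0, "dz": 0.035, "turn": 0, "grip": -1}, {"dx": 0, "dy": 0, "dz": 0.04, "turn": 0, "grip": -1}, {"dx": 0, "dy": 0, "dz": 0.045, "turn": 0, "grip": -1}, {"dx": 0, "dy": 0, "dz": 0.045, "turn": 0, "grip": -1}]}}

```text
time_s: 16.05
tcp_pos: [0.5918, -0.0804, 0.1891]
tool_rot: [[-0.972, 0.236, -0.0], [0.236, 0.972, 0.0], [0.0, -0.0, -1.0]]
wrist_force: [-0.4, 0.6, -2.2]
opening: 0.154
gripper_force: 80.6
```

```bash
python3 -c "
from h import *
plan(.5911,-.0802,.167,166.3)"
```

```text
t 16.05 tcp [ 0.5918 -0.0804  0.1891] h 166.37 tilt [-0.0002  0.     -1.    ] F [-0.3589  0.6388 -2.156 ] T [-0.0005 -0.0092 -0.019 ] open 0.154 gf 80.55454730987549 j6 -1.1866300620521772
SHARES d [0.0035 0.0002 0.1106] turn 0.0011883671460031072
```

It is in the port with no contact force. Now I push the latch down to its stop.

>>> {"op": "servo_tool", "data": {"motion": [{"dx": 0, "dy": 0, "dz": 0.02, "turn": 0, "grip": -1}, {"dx": 0, "dy": 0, "dz": 0.04, "turn": 0, "grip": -1}, {"dx": 0, "dy": 0, "dz": 0.06, "turn": 0, "grip": -1}, {"dx": 0, "dy": 0, "dz": 0.075, "turn": 0, "grip": -1}, {"dx": 0, "dy": 0, "dz": 0.09, "turn": 0, "grip": -1}, {"dx": 0, "dy": 0, "dz": 0.105, "turn": 0, "grip": -1}, {"dx": 0, "dy": 0, "dz": 0.115, "turn": 0, "grip": -1}, {"dx": 0, "dy": 0, "dz": 0.115, "turn": 0, "grip": -1}]}}

```text
time_s: 16.85
tcp_pos: [0.592, -0.0804, 0.1671]
tool_rot: [[-0.972, 0.236, 0.001], [0.236, 0.972, -0.0], [-0.001, -0.0, -1.0]]
wrist_force: [-2.2, 0.8, 6.9]
opening: 0.151
gripper_force: 81.9
```

```bash
python3 -c "
from h import *
plan(.5911,-.0802,.1668,166.3)"
```

```text
t 16.85 tcp [ 0.592  -0.0804  0.1671] h 166.37 tilt [ 0.0009 -0.0002 -1.    ] F [-2.1882  0.813   6.9176] T [ 0.1832  0.6636 -0.0397] open 0.151 gf 81.91266059875488 j6 -1.1839472177378445
SHARES d [ 0.0048 -0.0001  0.0015] turn 0.0012373852073447249
```

>>> {"op": "servo_tool", "data": {"motion": [{"dx": 0, "dy": 0, "dz": 0.004, "turn": 0, "grip": -1}, {"dx": 0, "dy": 0, "dz": 0.007, "turn": 0, "grip": -1}, {"dx": 0, "dy": 0, "dz": 0.007, "turn": 0, "grip": -1}, {"dx": 0, "dy": 0, "dz": 0.007, "turn": 0, "grip": -1}, {"dx": 0, "dy": 0, "dz": 0.007, "turn": 0, "grip": -1}, {"dx": 0, "dy": 0, "dz": 0.007, "turn": 0, "grip": -1}, {"dx": 0, "dy": 0, "dz": 0.007, "turn": 0, "grip": -1}, {"dx": 0, "dy": 0, "dz": 0.007, "turn": 0, "grip": -1}]}}

```text
time_s: 17.65
tcp_pos: [0.5921, -0.0804, 0.1665]
tool_rot: [[-0.972, 0.236, 0.001], [0.236, 0.972, -0.0], [-0.001, -0.0, -1.0]]
wrist_force: [-4.5, 2.0, 10.8]
opening: 0.15
gripper_force: 82.6
```

Run:
```python
from h import *
plan(.5911,-.0802,.1668,166.3)
im=capture("scene"); cv2.imwrite("pics/c6.png",up(im[:,:,::-1],250,190,80,75,8))
```

```text
t 17.65 tcp [ 0.5921 -0.0804  0.1665] h 166.38 tilt [ 0.0014 -0.0004 -1.    ] F [-4.4985  2.0277 10.7726] T [0.2846 1.0627 0.023 ] open 0.15 gf 82.610764503479 j6 -1.1849536810484966
SHARES d [ 0.005  -0.0001 -0.0013] turn 0.0012592326209068952
```

View pics/c6.png

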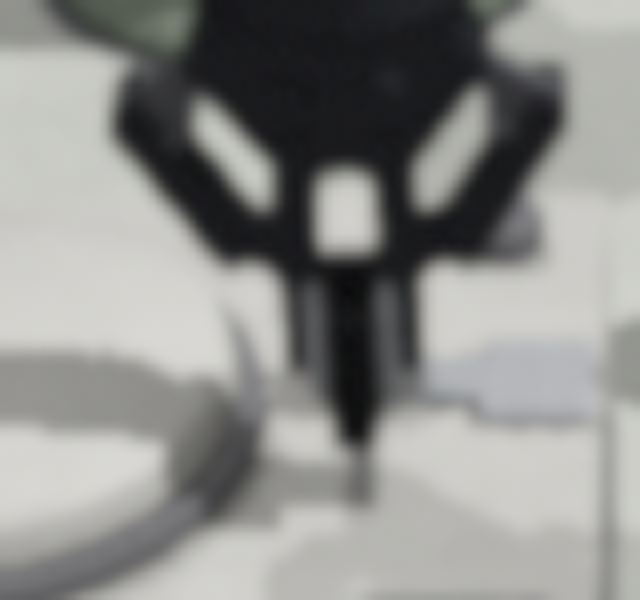

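The blade is in the port, the cover is clear, and the latch is at its stop: about 13 N net push, foot at z≈0.096. Handing in.

```bash
python3 -c "
from plant import arm
print(arm.close_job())"
```

```text
the job is handed in; nothing more can be done
None
```

I handed the job in with the screw turned to open the cover and the key held upright in the port, pressing the latch to its stop by force and height; the hand-in reported no verdict.

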